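Roll the rolling pin onto its price strip

ROBOT

A 6-joint arm with a two-finger parallel gripper is mounted at the origin on the work surface. World frame = base frame: x ahead of the robot, y to its left, z up, the work surface at z = 0. Lengths are in m, angles in rad, forces in N, time in s.
With the tool pointing down it reaches from about 0.375 to 0.9 m from the base axis. Payload 3.1 kg.
Tool frame: the origin (TCP) lies midway between the tips of the shut fingers; the grasp point (between the pads) lies manip.hold_point_z behind it (manip.hold_point_z is the distance from the TCP to the grasp point, in m); z points along the fingers, y is the direction in which the jaws open and shut (so a half turn about z gives the same grasp; the last joint's range is limited). The gripper opens to 85 mm and grips with 20 to 120 N. Pads are 22 mm wide; open, the fingers measure 114 mm over their backs; the gripper's body (76 mm by 85 mm) begins 54 mm behind the grasp point. The pads swing forward as they close: fully open they stand 13 mm farther back than shut.
Start: joints at [-1.51, 0.527, 1.433, -0, 1.181, -0.178], TCP at [0.148, -0.607, 0.231] pointing down, gripper open.
Joint ranges: [-3.08, 3.08], [-0.75, 2.2], [0.22, 2.44], [-1.43, 4.57], [0, 2.65], [-2.85, 2.85]. Speed limits (rad/s): [2.79, 2.79, 3.14, 3.14, 3.14, 3.14].

INTERFACE

Orientations are given as a unit quaternion [x, y, z, w].
In Python, from station import manip, snapshot, workorder, models gives the robot as it stands.
- The arm moves only by the tool jog_arm, never from a script. Its argument "commands" is a list of rows, each a list of 5 numbers: the opening in per cent of the stroke, from 0 (shut) to 100 (fully open), then the shift along the world's x, y, z in cm, then the turn about the world's z in rad. A call has 1 to 8 rows; each row shifts and turns the pose as measured when the row begins; what a row does not reach is not made up. A row lasts 1/12 s, in which the tool goes at most 41.7 mm and 7.16 degrees, less where a joint would pass 70% of its speed; a pose out of reach is approached as far as the arm can. A call with a gripper value outside its range is refused whole. The fingers move at their own pace and stop on an object; "squeeze" is the grip in N (left out, the last holds). Time passes only in rows, so rows that do not move let the fingers close. It gives the time, the measured TCP pose, the force and the opening at its end, in the units of the state.
- manip.sense(): the state, without advancing time (a new reading comes with each control period).
- snapshot(name): name is "scene" or "side" or "wrist"; returns a dict with "image" (384x512x3 uint8, red, green, blue), "intrinsics" (3x3 intrinsics, pixels), "D" ([k1, k2, p1, p2, k3] as OpenCV has them; the pictures are not rectified), "extrinsics" (4x4, takes a point from camera to world coordinates); the wrist camera has in their place "hand_eye" (4x4, takes a point from camera to tool coordinates, whose origin is the TCP and whose axes are the flange's). Camera axes: x right, y down, z forward; pixel columns grow to the right and rows downward; lengths in m; the calibration is good to about 2 mm. A picture is of the moment at which its call begins: read the wrist's pose just before it. There is no depth.
- workorder.sign_off(): hands the job in, once; it reports no verdict.
Trained networks look in a picture, given as the dict that the camera call returned (one of the last four; its "shot" number tells which), for a name from the list of things; names that differ only in an ending like _2 or _b are one class to them, and where a whole thing is asked for, a point or a joint stands for the part that bears it (a point fixed in the world has none). Each returns a list of dicts, best first, with "score" (0 to 1); they miss things now and then, are a little off and sometimes report something else, mostly with a low value. They report only what shows in the picture. A call takes as long as a camera call.
- models.find_in(picture, name): "centre" ([x, y, z] in m, in world coordinates, good to about 4 mm: the middle of the surface that is visible of it).
- models.pinpoint(picture, name): "centre" ([x, y, z] in m, in world coordinates, good to about 4 mm: a listed point, or the origin of a listed thing).
The state is a dict: "t": time; "q": joint angles; "qd": joint speeds; "tau": joint torques, N m; "tcp_pos": TCP position; "tool_rot": TCP orientation; "force": force on the tool from outside, world axes, zero at the start; "ft_torque": the same for the moment, N m; "finger_gap": opening from 0.0 (shut) to 1.0 (fully open).
Only numpy, scipy, OpenCV 4.12 (cv2) and the standard library are available. Lean on these libraries where they do the work, as an engineer would, in place of code of your own. Each camera call takes 0.05 s, during which the arm holds its last target. There are 200 camera calls.

TASK

On this market stall the rolling pin lies on a pastry board between two blank paper price strips. Push along the top of the pin with your fingertips to roll it over the board, and leave it at rest lying squarely along the middle of the wider strip. Do not shove it from low on its side, pinch it or lift it, and leave the wares around it alone.

Things in the scene. Friction and masses are not known exactly. Their poses are not given: they have to be found in the camera images.
- pin: Loose wooden rolling pin, 0.4-0.65 kg. Barrel 60 mm across, 250 long; handles 55 long, 25 thick, on its axis (360 over all). Origin: barrel centre, 30 mm above the board. y axis along the pin; x and z turn as it rolls (z up at the start). Stays if let go at rest; coasts a few mm from slow speed. A fingertip sticking to its top travels twice as far as the pin, so several short strokes are needed.
- board: Pastry board of light wood, fixed, 380 x 420 x 20 mm (x, y, z). Origin at the centre of its underside, on the table; its top is 20 mm above the table. Turned by up to about 22 degrees about the vertical.
- wide_strip: The wider strip of white paper, 50 mm (x) by 400 mm (y), flat on the board, no noticeable thickness. Origin at its middle, on the board's top; z up, y along the strip. The pin starts 50 to 115 mm from its middle line, nearly parallel; the strip may lie beyond the pin or on the robot's side of it, nothing between.
- narrow_strip: The narrower strip of white paper, 20 mm (x) by 400 mm (y), flat on the board on the other side of the pin, meant for another article. Origin at its middle, on the board's top.
- egg_cup: Bystander: dark wooden egg cup, 46 mm wide, 62 mm tall, on the board's far left corner. Origin at its foot.
- cutter: Bystander: steel pastry-cutter ring, 60 mm across, 35 mm tall, on the board's near right corner. Origin at its foot.
- mug: Bystander: white mug, 80 mm wide, 85 mm tall, left of the board. Origin at its foot.
- jar: Bystander: glass jar with steel lid, 72 mm wide, 100 mm tall, left of the board. Origin at its foot.
- spoon: Bystander: wooden spoon, 200 mm long, lying to the right of the board. Origin on its underside, near its middle.
- candlestick: Bystander: brass candlestick, 84 mm wide at the foot, 118 mm tall, right of the board. Origin at its foot.
- bowl: Bystander: blue bowl, 90 mm wide, 45 mm tall, far left beside the board. Origin at its foot.

How it is judged:
On the way:
1. the pin has rolled over by more than about 65 degrees (angle between pin's own z axis and vertical above 1.15 rad).
At the end, for the whole second after the job is handed in: The pin lies on the board at rest, its axis within 12 mm of the wider strip's middle line and within about 7 degrees of its direction, not shifted lengthways by more than 50 mm from the strip's middle (x of pin in the frame of wide_strip between -0.012 and 0.012 m and y of pin in the frame of wide_strip between -0.05 and 0.05 m and angle between the y axis of pin and the y axis of wide_strip, either way round below 0.12 rad and z of pin in the frame of wide_strip between 0.026 and 0.034 m and linear speed of pin below 0.01 m/s and angular speed of pin below 0.3 rad/s); the robot touches nothing.
It fails at once if the pin is pushed or pinched low on its side: touched with the grasp point (about 19 mm above the fingertips) less than 52 mm above the board, so the tips at half the barrel's height or lower (contact force between any of the fingers, the arm and pin above 0.3 N and height (world z) of the grasp point below 0.072 m).
It fails at once if the pin is lifted off the board or comes off it (z of pin in the frame of board above 0.06 m or z of pin in the frame of board below 0.04 m).
It fails at once if a bystander is disturbed (moved by more than 15 mm) (distance of any of egg_cup, cutter, mug, jar, spoon, candlestick, bowl from where it was at the start of the episode above 0.015 m).
It also fails if it takes over 56 s, if anything falls off the work surface, if the arm or the gripper's body presses on something with over 40 N, if the wrist force passes 120 N, or if a joint passes its speed limit or range.

## Working session

There is one attempt and no reset: what is moved stays moved. The work goes in short steps, Python scripts to look and compute and a tool call to move; the robot and the scene stay as the last step left them, time stands still between calls to the robot, and variables do not carry over. Pictures are saved under pics/ and viewed, about 8 in all and at most 12, crops included, and the job is handed in when it is done.

Besides the shell and the picture viewer there is one more tool, called after "Call:" as a command line: name --pt "numbers of a row" for each row, then --argument value for the rest. jog_arm: Moves the arm, as the interface text tells. Its arguments: {"type":"object","properties":{"commands":{"type":"array","items":{"type":"array","items":{"type":"number"}}},"squeeze":{"type":"number"}},"required":["commands"]}

```bash
mkdir -p pics; ls
cat > h.py <<'E'
import numpy as np, cv2
from station import manip, snapshot, workorder, models
def save(s,n): cv2.imwrite(f'pics/{n}.png',s['image'][:,:,::-1])
def toplane(s,px,z,T=None):
    T=np.array(s['extrinsics']) if T is None else T
    p=cv2.undistortPoints(np.array(px,float).reshape(-1,1,2),np.array(s['intrinsics']),np.array(s['D'])).reshape(-1,2)
    d=np.c_[p,np.ones(len(p))]@T[:3,:3].T; o=T[:3,3]
    return o+d*((z-o[2])/d[:,2])[:,None]
def proj(s,P,T=None):
    T=np.array(s['extrinsics']) if T is None else T
    E=np.linalg.inv(T); r,_=cv2.Rodrigues(E[:3,:3])
    return cv2.projectPoints(np.array(P,float).reshape(-1,1,3),r,E[:3,3],np.array(s['intrinsics']),np.array(s['D']))[0].reshape(-1,2)
E
python3 - <<'E'
from h import *
st=manip.sense(); print(st['t'],st['tcp_pos'],st['tool_rot'],manip.hold_point_z)
for c in('scene','side'):
    s=snapshot(c); save(s,c+'1'); print(c,np.round(s['extrinsics'],3).tolist())
    for n in('pin','board','wide_strip','narrow_strip','egg_cup','cutter','jar','candlestick','mug','bowl','spoon'):
        print(n,[(np.round(d['centre'],3).tolist(),round(d['score'],2)) for d in models.pinpoint(s,n)[:2]])
E
```

```text
pics
0.0 [ 0.14843097 -0.60640844  0.230354  ] [ 9.92821945e-01  1.19597277e-01  6.71663688e-05 -1.03566626e-03] 0.0187
scene [[0.036, 0.595, -0.803, 1.517], [0.999, -0.032, 0.021, 0.001], [-0.013, -0.803, -0.596, 0.773], [0.0, 0.0, 0.0, 1.0]]
pin [([0.583, 0.099, 0.053], 0.55)]
board [([0.587, 0.096, 0.001], 0.77)]
wide_strip [([0.661, 0.116, 0.022], 0.67), ([0.614, -0.148, 0.002], 0.51)]
narrow_strip [([0.613, -0.147, -0.001], 0.41), ([0.588, 0.095, 0.001], 0.21)]
egg_cup [([0.701, 0.3, 0.018], 0.88)]
cutter [([0.482, -0.109, 0.021], 0.53)]
jar []
candlestick [([0.584, -0.246, -0.002], 0.71)]
mug [([0.486, 0.356, -0.001], 0.64)]
bowl [([0.59, 0.388, 0.0], 0.8)]
spoon [([0.615, -0.148, -0.0], 0.66), ([0.589, 0.39, 0.0], 0.41)]
side [[0.961, -0.192, 0.198, 0.372], [-0.276, -0.692, 0.667, -0.693], [0.009, -0.696, -0.718, 0.818], [0.0, 0.0, 0.0, 1.0]]
pin [([0.584, 0.101, 0.048], 0.74)]
board [([0.588, 0.1, -0.0], 0.74), ([0.662, 0.115, 0.02], 0.62)]
wide_strip [([0.66, 0.117, 0.017], 0.7), ([0.482, -0.111, 0.02], 0.34)]
narrow_strip [([0.521, 0.074, 0.02], 0.97), ([0.704, 0.301, 0.014], 0.68)]
egg_cup [([0.699, 0.301, 0.017], 0.64)]
cutter [([0.485, -0.11, 0.018], 0.73)]
jar [([0.372, 0.342, 0.001], 0.67), ([0.591, 0.387, 0.0], 0.43)]
candlestick [([0.583, -0.246, -0.003], 0.88)]
mug [([0.483, 0.354, -0.001], 0.56)]
bowl [([0.589, 0.384, 0.003], 0.85)]
spoon [([0.614, -0.149, 0.0], 0.62)]
```

View pics/scene1.png

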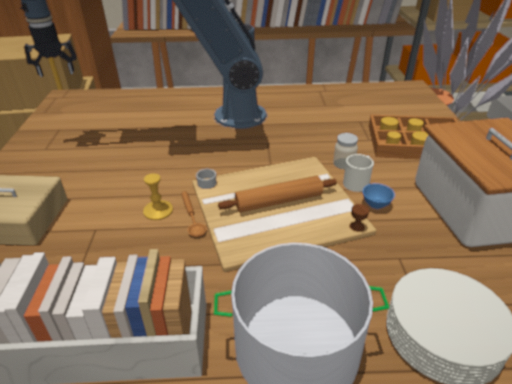

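View pics/side1.png

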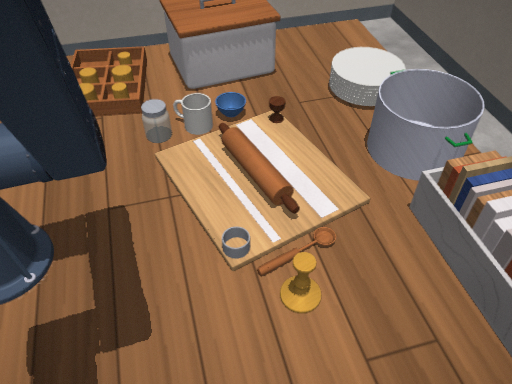

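Both views show the pin (scene ~(280,193), side ~(257,165)) with the wide strip on its far side (scene ~(285,220), side ~(290,165)), and the narrow strip nearer the robot. The egg cup stands at the strip's far-left end. Next I fit the strip and pin lines.

```bash
cat >> h.py <<'E'
def measure(s,T=None,c=(.66,.116),dbg=None):
    im=s['image']; hsv=cv2.cvtColor(im,cv2.COLOR_RGB2HSV); H,W=im.shape[:2]
    uv=np.stack(np.meshgrid(np.arange(W),np.arange(H)),-1).reshape(-1,2)
    f=hsv.reshape(-1,3).astype(int)
    out={}
    P=toplane(s,uv,.02,T)[:,:2]
    u=np.array([-.24,.97]); n=np.array([.97,.24]); r=P-np.array(c)
    m=(f[:,1]<45)&(f[:,2]>170)&(abs(r@n)<.045)&(abs(r@u)<.22)
    if m.sum()>50:
        (cx,cy),(w,h),a=cv2.minAreaRect((P[m]*1000).astype(np.float32)); b=cv2.boxPoints(((cx,cy),(w,h),a))
        d=b[1]-b[0]; e=b[2]-b[1]; d=d if np.linalg.norm(d)>np.linalg.norm(e) else e
        out['strip']=(round(cx),round(cy),round(w),round(h),round(np.degrees(np.arctan(d[0]/d[1])),1))
    Q=toplane(s,uv,.05,T)[:,:2]; r=Q-np.array(c)
    m=(f[:,0]<14)&(f[:,1]>125)&(f[:,2]>50)&(abs(r@u)<.23)&(r@n>-.16)&(r@n<.06)
    k=m.reshape(H,W).astype(np.uint8); nl,lab,stt,_=cv2.connectedComponentsWithStats(k)
    j=1+np.argmax(stt[1:,4]); m=(lab==j).ravel()
    (cx,cy),(w,h),a=cv2.minAreaRect((Q[m]*1000).astype(np.float32)); b=cv2.boxPoints(((cx,cy),(w,h),a))
    d=b[1]-b[0]; e=b[2]-b[1]; d=d if np.linalg.norm(d)>np.linalg.norm(e) else e
    out['pin']=(round(cx),round(cy),round(w),round(h),round(np.degrees(np.arctan(d[0]/d[1])),1))
    if dbg: o=im.copy(); o[lab==j]=(0,255,0); cv2.imwrite(f'pics/{dbg}.png',o[:,:,::-1])
    return out
E
python3 - <<'E'
from h import *
for c in('scene','side'):
    s=snapshot(c); print(c,measure(s,dbg='m_'+c))
E
```

```text
scene {'strip': (662, 119, 52, 401, np.float32(-15.8)), 'pin': (627, 25, 179, 61, np.float32(5.0))}
side {'strip': (661, 123, 50, 401, np.float32(-15.9)), 'pin': (576, 145, 425, 165, np.float32(4.8))}
```

Call:
jog_arm --pt "0 0 0 1 0" --pt "0 0 0 1 0" --pt "0 0 0 1 0"

```text
t: 1.55
tcp_pos: [0.1483, -0.6054, 0.261]
tool_rot: [0.993, 0.12, 0.0, -0.003]
force: [0.3, 0.0, 0.7]
finger_gap: 0.604
```

Run:
```python
from h import *
s=snapshot('side'); hsv=cv2.cvtColor(s['image'],cv2.COLOR_RGB2HSV)
for n,(x,y) in dict(barrel=(255,165),barrel2=(270,180),bedge=(245,160),h1=(224,128),h2=(291,208),board=(200,190),board2=(225,170),table=(370,300),shadow=(240,180)).items(): print(n,hsv[y-1:y+2,x-1:x+2].reshape(-1,3).mean(0).round())
s=snapshot('scene'); hsv=cv2.cvtColor(s['image'],cv2.COLOR_RGB2HSV)
for n,(x,y) in dict(barrel=(280,193),barrel2=(250,200),h1=(227,203),h2=(329,184),board=(220,190),board2=(330,225),spoon=(197,230)).items(): print(n,hsv[y-1:y+2,x-1:x+2].reshape(-1,3).mean(0).round())
```

```text
barrel [ 12. 163. 168.]
barrel2 [ 12. 161. 178.]
bedge [ 12. 164. 143.]
h1 [ 10. 165.  97.]
h2 [ 10. 165.  86.]
board [ 16. 119. 222.]
board2 [ 28.  44. 231.]
table [ 13. 143. 130.]
shadow [ 16. 123. 204.]
barrel [ 14. 161. 160.]
barrel2 [ 14. 160. 157.]
h1 [ 11. 165. 112.]
h2 [ 11. 164.  92.]
board [ 19. 105. 215.]
board2 [ 19. 107. 208.]
spoon [ 14. 156. 182.]
```

```bash
sed -i 's/(f\[:,0\]<14)&(f\[:,1\]>125)/(f[:,0]<=15)\&(f[:,1]>146)/' h.py
cat >> h.py <<'E'
def rel(o,S=(661.5,121,-15.85)):
    a=np.radians(S[2]); u=np.array([np.sin(a),np.cos(a)]); n=np.array([u[1],-u[0]])
    d=np.array(o['pin'][:2])-np.array(S[:2]); return dict(x=round(d@n,1),y=round(d@u,1),ang=round(float(o['pin'][4]-S[2]),1))
E
python3 - <<'E'
from h import *
ims=[]
for c in('scene','side'):
    s=snapshot(c); o=measure(s,dbg='m_'+c); print(c,o,rel(o)); ims.append(cv2.imread(f'pics/m_{c}.png')[90:290,150:400])
cv2.imwrite('pics/m.png',np.hstack(ims))
E
```

```text
scene {'strip': (662, 119, 52, 401, np.float32(-15.9)), 'pin': (585, 107, 87, 357, np.float32(-15.4))} {'x': np.float64(-77.4), 'y': np.float64(7.4), 'ang': 0.5}
side {'strip': (661, 123, 51, 401, np.float32(-15.9)), 'pin': (584, 110, 66, 372, np.float32(-15.5))} {'x': np.float64(-77.6), 'y': np.float64(10.6), 'ang': 0.4}
```

View pics/m.png

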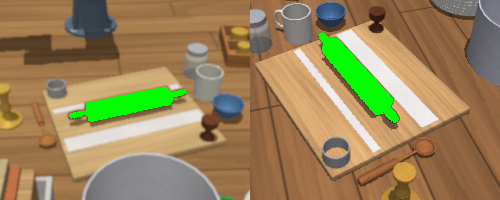

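Both views agree on the pin: centre (0.585, 0.108), z 0.05, about 77 mm short of the strip's middle line and nearly parallel to it. I'll now move above the pin with the fingers open along its axis.

Call:
jog_arm --pt "100 1.8 2.9 0 0" --pt "100 1.8 2.9 0 0" --pt "100 1.8 2.9 0 0" --pt "100 1.8 2.9 0 0" --pt "100 1.8 2.9 0 0" --pt "100 1.8 2.9 0 0" --pt "100 1.8 2.9 0 0" --pt "100 1.8 2.9 0 0"

```text
t: 2.42
tcp_pos: [0.2911, -0.3699, 0.2582]
tool_rot: [0.994, 0.113, -0.001, -0.001]
force: [-0.3, -0.7, -0.4]
finger_gap: 0.999
```

Call:
jog_arm --pt "100 1.8 2.9 0 0" --pt "100 1.8 2.9 0 0" --pt "100 1.8 2.9 0 0" --pt "100 1.8 2.9 0 0" --pt "100 1.8 2.9 0 0" --pt "100 1.8 2.9 0 0" --pt "100 1.8 2.9 0 0" --pt "100 1.8 2.9 0 0"

```text
t: 3.08
tcp_pos: [0.4381, -0.1236, 0.2571]
tool_rot: [0.994, 0.112, -0.002, -0.002]
force: [-0.2, -1.0, 0.4]
finger_gap: 1.007
```

Call:
jog_arm --pt "100 1.8 2.9 0 0.01" --pt "100 1.8 2.9 0 0.01" --pt "100 1.8 2.9 0 0.01" --pt "100 1.8 2.9 0 0" --pt "100 1.8 2.9 0 0" --pt "100 1.8 2.9 0 0" --pt "100 0 0 0 0"

```text
t: 3.67
tcp_pos: [0.5508, 0.0662, 0.2558]
tool_rot: [0.991, 0.13, -0.002, -0.003]
force: [0.4, -0.1, 0.8]
finger_gap: 1.001
```

Call:
jog_arm --pt "100 1.2 1.95 -3 0" --pt "100 1.2 1.95 -3 0" --pt "100 0 0 -3.5 0" --pt "100 0 0 -3.5 0" --pt "100 0 0 -2 0" --pt "100 0 0 -1 0" --pt "100 0 0 0 0" --pt "100 0 0 0 0"

```text
t: 4.33
tcp_pos: [0.5759, 0.1079, 0.0902]
tool_rot: [0.991, 0.134, 0.001, -0.002]
force: [-0.3, -0.1, -0.0]
finger_gap: 0.996
```

Call:
jog_arm --pt "100 0 0 -0.7 0" --pt "100 0 0 -0.7 0" --pt "100 0 0 -0.3 0" --pt "100 0 0 -0.3 0" --pt "100 0 0 0 0"

```text
t: 4.75
tcp_pos: [0.5797, 0.1067, 0.0738]
tool_rot: [0.991, 0.133, 0.006, -0.001]
force: [-0.4, -1.0, 0.2]
finger_gap: 1.0
```

Call:
jog_arm --pt "100 -0.8 -0.2 -0.3 0" --pt "100 0 0 -0.3 0" --pt "100 0 0 0 0"

```text
t: 5.0
tcp_pos: [0.5718, 0.1044, 0.0685]
tool_rot: [0.991, 0.133, 0.007, -0.001]
force: [-0.4, 0.1, -0.1]
finger_gap: 1.001
```

Call:
jog_arm --pt "100 0 0 -0.2 0" --pt "100 0 0 -0.2 0" --pt "100 0 0 0 0"

```text
t: 5.25
tcp_pos: [0.5729, 0.1047, 0.0666]
tool_rot: [0.991, 0.133, 0.009, -0.001]
force: [-0.9, -0.0, -0.2]
finger_gap: 0.998
```

Call:
jog_arm --pt "100 0 0 -0.2 0" --pt "100 0 0 -0.2 0" --pt "100 0 0 0 0"

```text
t: 5.5
tcp_pos: [0.5767, 0.1056, 0.0671]
tool_rot: [0.991, 0.133, 0.014, -0.001]
force: [-0.2, -0.4, -0.3]
finger_gap: 0.999
```

```bash
cat > look.py <<'E'
import sys
from h import *
st=manip.sense(); print(st['t'],st['tcp_pos'].round(4),st['tool_rot'].round(3),st['force'],np.round(st['tau'],1))
for c in('scene','side'):
    s=snapshot(c)
    o=measure(s,dbg='m_'+c); print(c,o['pin'],rel(o),[(np.round(d['centre'],3).tolist(),round(d['score'],2)) for d in models.pinpoint(s,'pin')[:1]])
    if len(sys.argv)>1 and c=='side': cv2.imwrite(f'pics/{sys.argv[1]}.png',cv2.resize(s['image'][60:260,130:400,::-1],None,fx=2.8,fy=2.8))
E
python3 look.py a1
```

```text
5.5 [0.5767 0.1056 0.0671] [ 0.991  0.133  0.014 -0.001] [-0.23564489 -0.37144983 -0.26612987] [ -0.  -44.6 -10.8   0.   -0.1  -0. ]
scene (586, 106, 89, 356, np.float32(-16.3)) {'x': np.float64(-76.7), 'y': np.float64(6.2), 'ang': -0.4} [([0.665, 0.114, 0.024], 0.68)]
side (586, 110, 66, 370, np.float32(-15.7)) {'x': np.float64(-75.6), 'y': np.float64(10.0), 'ang': 0.2} [([0.586, 0.102, 0.051], 0.8)]
```

View pics/a1.png

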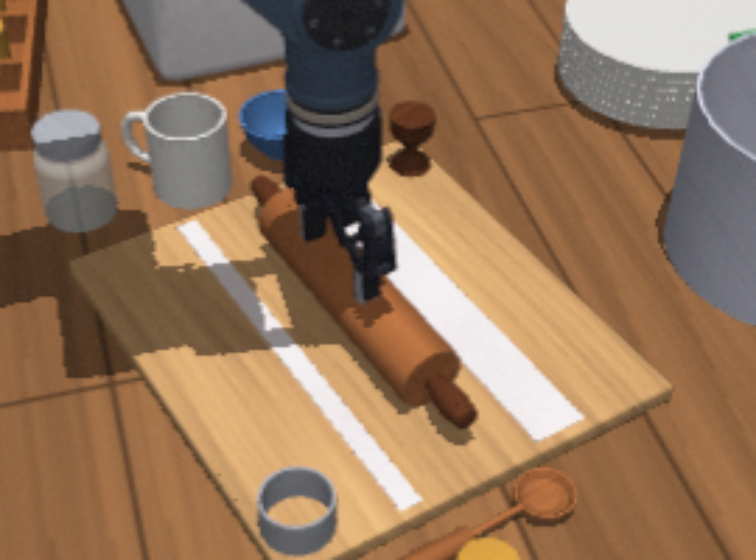

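The fingers stand on the pin's upper surface (crop ~(365,290)) and the pin is essentially unmoved. I'll try a short stroke with light downward pressure.

Call:
jog_arm --pt "100 0.6 0.17 -0.3 0" --pt "100 0.6 0.17 -0.3 0" --pt "100 0.6 0.17 -0.3 0"

```text
t: 5.95
tcp_pos: [0.6005, 0.1121, 0.0668]
tool_rot: [0.991, 0.132, 0.021, -0.002]
force: [-1.0, 1.0, 18.1]
finger_gap: 1.001
```

```bash
python3 look.py
```

```text
5.95 [0.6005 0.1121 0.0668] [ 0.991  0.132  0.021 -0.002] [-1.02531648  1.03076284 18.11276597] [ -1.3 -36.5  -8.3  -0.5  -0.5   0.1]
scene (601, 110, 83, 358, np.float32(-15.8)) {'x': np.float64(-61.2), 'y': np.float64(5.9), 'ang': 0.1} [([0.599, 0.104, 0.053], 0.74)]
side (598, 113, 66, 370, np.float32(-15.7)) {'x': np.float64(-63.3), 'y': np.float64(9.6), 'ang': 0.2} [([0.599, 0.105, 0.05], 0.93)]
```

Call:
jog_arm --pt "100 0.6 0.17 -0.25 0" --pt "100 0.6 0.17 -0.25 0" --pt "100 0 0 0 0" --pt "100 0 0 1.0 0" --pt "100 0 0 1.5 0" --pt "100 0 0 0 0"

```text
t: 6.65
tcp_pos: [0.6164, 0.1166, 0.0919]
tool_rot: [0.991, 0.131, 0.025, -0.002]
force: [0.9, 0.4, 0.9]
finger_gap: 1.0
```

```bash
python3 look.py
```

```text
6.65 [0.6164 0.1166 0.0919] [ 0.991  0.131  0.025 -0.002] [0.85518624 0.39566495 0.86832475] [  0.2 -45.2 -11.8   0.    0.1   0. ]
scene (610, 114, 82, 357, np.float32(-16.0)) {'x': np.float64(-51.5), 'y': np.float64(7.3), 'ang': -0.1} [([0.61, 0.107, 0.05], 0.64)]
side (607, 117, 66, 373, np.float32(-15.5)) {'x': np.float64(-53.5), 'y': np.float64(11.0), 'ang': 0.4} [([0.611, 0.11, 0.05], 0.84)]
```

Call:
jog_arm --pt "100 -2.0 -0.55 0 0" --pt "100 0 0 -1.3 0" --pt "100 0 0 -0.7 0" --pt "100 0 0 -0.3 0" --pt "100 0 0 0 0"

```text
t: 7.27
tcp_pos: [0.5932, 0.1108, 0.0651]
tool_rot: [0.991, 0.131, 0.022, -0.003]
force: [-1.3, 0.1, 8.7]
finger_gap: 1.002
```

Call:
jog_arm --pt "100 0.6 0.17 0.1 0" --pt "100 0.6 0.17 -0.2 0" --pt "100 0.6 0.17 -0.25 0" --pt "100 0.6 0.17 -0.25 0" --pt "100 0.6 0.17 -0.25 0" --pt "100 0 0 0 0" --pt "100 0 0 1.0 0" --pt "100 0 0 1.5 0"

```text
t: 7.93
tcp_pos: [0.6348, 0.1229, 0.0909]
tool_rot: [0.991, 0.131, 0.032, -0.004]
force: [0.5, 0.6, 0.5]
finger_gap: 0.999
```

```bash
python3 look.py
```

```text
7.9333 [0.6348 0.1229 0.0909] [ 0.991  0.131  0.032 -0.004] [0.5420306  0.59671122 0.45132734] [  0.1 -46.1 -13.2   0.1  -0.5  -0. ]
scene (631, 119, 82, 358, np.float32(-16.0)) {'x': np.float64(-29.9), 'y': np.float64(6.4), 'ang': -0.1} [([0.633, 0.117, 0.051], 0.73)]
side (633, 124, 69, 373, np.float32(-15.7)) {'x': np.float64(-26.6), 'y': np.float64(10.7), 'ang': 0.2} [([0.633, 0.114, 0.046], 0.59)]
```

Call:
jog_arm --pt "100 -1.3 -0.37 0 0" --pt "100 0 0 -1.3 0" --pt "100 0 0 -0.7 0" --pt "100 0 0 -0.2 0" --pt "100 0 0 0 0"

```text
t: 8.55
tcp_pos: [0.6189, 0.1184, 0.0653]
tool_rot: [0.991, 0.13, 0.03, -0.004]
force: [-0.8, -0.2, 6.2]
finger_gap: 1.0
```

```bash
python3 look.py
```

```text
8.55 [0.6189 0.1184 0.0653] [ 0.991  0.13   0.03  -0.004] [-0.79373148 -0.18342662  6.1642963 ] [  0.4 -44.5 -11.3   0.   -0.3   0. ]
scene (631, 120, 81, 358, np.float32(-16.0)) {'x': np.float64(-29.6), 'y': np.float64(7.4), 'ang': -0.1} [([0.633, 0.116, 0.051], 0.97)]
side (633, 126, 68, 375, np.float32(-15.7)) {'x': np.float64(-26.1), 'y': np.float64(12.6), 'ang': 0.2} [([0.634, 0.115, 0.048], 0.89)]
```

Call:
jog_arm --pt "100 0.6 0.17 0.1 0" --pt "100 0.6 0.17 -0.2 0" --pt "100 0.6 0.17 -0.25 0" --pt "100 0.6 0.17 -0.25 0" --pt "100 0 0 0 0" --pt "100 0 0 1.0 0" --pt "100 0 0 1.5 0" --pt "100 0 0 1.5 0"

```text
t: 9.42
tcp_pos: [0.6525, 0.128, 0.1077]
tool_rot: [0.991, 0.131, 0.037, -0.004]
force: [0.9, -0.3, -1.5]
finger_gap: 0.999
```

```bash
python3 look.py
```

```text
9.4167 [0.6525 0.128  0.1077] [ 0.991  0.131  0.037 -0.004] [ 0.9063716  -0.28704557 -1.53861388] [  0.  -47.  -14.1   0.1  -0.5  -0. ]
scene (648, 125, 80, 360, np.float32(-15.9)) {'x': np.float64(-11.9), 'y': np.float64(7.5), 'ang': -0.0} [([0.652, 0.121, 0.051], 0.66)]
side (649, 130, 69, 374, np.float32(-16.0)) {'x': np.float64(-9.6), 'y': np.float64(12.1), 'ang': -0.1} [([0.647, 0.12, 0.048], 0.69)]
```

Call:
jog_arm --pt "100 -1.2 -0.34 -1.0 0" --pt "100 0 0 -2.0 0" --pt "100 0 0 -0.8 0" --pt "100 0 0 -0.3 0" --pt "100 0 0 0 0"

```text
t: 10.03
tcp_pos: [0.6411, 0.1247, 0.0661]
tool_rot: [0.991, 0.13, 0.039, -0.005]
force: [0.2, -0.7, 5.3]
finger_gap: 1.001
```

Call:
jog_arm --pt "100 0.6 0.17 -0.1 0" --pt "100 0.6 0.17 -0.2 0" --pt "100 0.3 0.08 -0.2 0" --pt "100 0 0 0 0" --pt "100 0 0 1.0 0" --pt "100 0 0 1.5 0" --pt "100 0 0 2.5 0" --pt "100 0 0 2.5 0"

```text
t: 10.7
tcp_pos: [0.6562, 0.1301, 0.1382]
tool_rot: [0.991, 0.129, 0.036, -0.006]
force: [0.7, 0.6, -0.1]
finger_gap: 1.003
```

```bash
python3 look.py
```

```text
10.7 [0.6562 0.1301 0.1382] [ 0.991  0.129  0.036 -0.006] [ 0.71582345  0.57935044 -0.06568722] [  0.1 -45.7 -14.5   0.1  -0.6  -0. ]
scene (660, 128, 80, 357, np.float32(-16.0)) {'x': np.float64(0.5), 'y': np.float64(7.1), 'ang': -0.1} [([0.662, 0.124, 0.05], 0.96)]
side (662, 132, 68, 371, np.float32(-15.6)) {'x': np.float64(3.5), 'y': np.float64(10.4), 'ang': 0.2} [([0.662, 0.124, 0.048], 0.77)]
```

The pin is on the middle line. I'll retreat upward and check that it's at rest.

Call:
jog_arm --pt "100 0 0 3 0" --pt "100 0 0 3 0" --pt "100 -3 0 1 0" --pt "100 -3 0 0 0" --pt "100 -3 0 0 0" --pt "100 0 0 0 0" --pt "100 0 0 0 0" --pt "100 0 0 0 0"

```text
t: 11.57
tcp_pos: [0.5538, 0.1288, 0.1983]
tool_rot: [0.991, 0.129, 0.024, -0.007]
force: [0.4, 0.5, -2.1]
finger_gap: 1.001
```

```bash
python3 look.py end
```

```text
11.5667 [0.5538 0.1288 0.1983] [ 0.991  0.129  0.024 -0.007] [ 0.44712343  0.54129772 -2.05815631] [  0.1 -40.1 -15.4   0.1  -0.1   0. ]
scene (659, 127, 83, 357, np.float32(-16.0)) {'x': np.float64(-0.8), 'y': np.float64(6.5), 'ang': -0.1} [([0.664, 0.125, 0.053], 0.58)]
side (666, 121, 68, 348, np.float32(-15.6)) {'x': np.float64(4.3), 'y': np.float64(-1.2), 'ang': 0.2} [([0.661, 0.124, 0.049], 0.86)]
```

View pics/end.png

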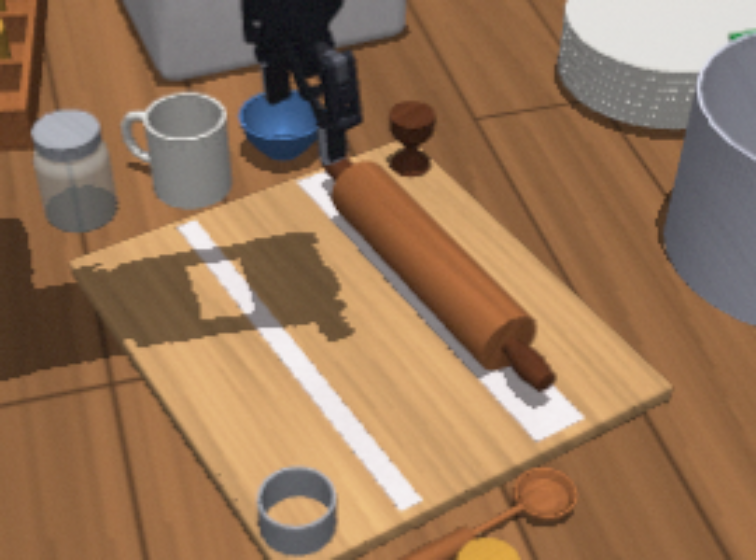

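The pin lies along the wide strip with its axis at crop ~(435,265). The gripper is clear above it and the wares look untouched. Handing in.

```bash
python3 -c "
from h import *
print(workorder.sign_off())"
```

```text
the job is handed in; nothing more can be done
None
```

I rolled the pin about 77 mm onto the wider strip with four short strokes along its top, using the open fingertips side by side along its axis, and handed the job in at about t = 11.6 s. The sign-off gives no verdict.

- **Position:** in the last look, the scene camera put the pin's axis −0.8 mm from the strip's middle line, and the side camera put it at +4.3 mm. The side reading is the weaker one, because the gripper hid one handle. Just before that, with a clear view, the two cameras read +0.5 and +3.5 mm. All of these are inside the 12 mm limit.
- **Direction and lengthways shift:** the pin was within 0.2° of the strip's direction. It was about 7–10 mm off lengthways.
- **Rolling:** the distance rolled corresponds to roughly 150° of turn. I did not measure the turn directly.
- **Height and pressing:** every gripper position I read while touching the pin had the grasp point at least 83 mm above the table, against the 72 mm limit. The highest vertical force I read was about 18 N.
- **At rest:** the pin's position did not change beyond camera noise between the last two looks, about 0.9 s apart, and the gripper was clear above it.
- **Wares:** they looked undisturbed in the final picture. I did not measure them again.

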